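Show the helper which bowl goes in which hole

TASK

Press the call button all the way in to call the helper, then show which bowl goes where: point straight down at the middle of the widest black bowl, fingertips a few centimetres above its rim and not touching it, and stay there for two seconds; then point the same way at the middle of the largest hole in the green panel for two seconds and finish still pointing there. Touch nothing but the call button, lift or move nothing, and do not come down low over the middle of any other bowl or hole.

Things in the scene. Friction and masses are not known exactly. Their poses are not given: they have to be found in the camera images.
- call (a joint): travel of the call button: 0 m released, 0.006 m fully in (it goes straight down, against a spring, about 5 N when fully in); it springs back
- call_top (a point): centre of the top of the white round call button's cap (36 mm across, the only button); it stands in a low round black housing on top of a square grey box; moves with the cap
- call_box: square grey call box, 70 x 70 x 35 mm, that carries the call button at the middle of its top; fixed to the table; origin under its centre, z up
- wide_bowl: widest of three open black plastic bowls of like shape: 104 mm across the rim, 55 mm tall, loose, upright; origin under its centre
- wide_bowl_rim (a point): centre of the mouth of the widest bowl, at rim height, 55 mm above the table: the point to point at
- mid_bowl: middle bowl, black, 76 mm across the rim, 50 mm tall; bystander; origin under its centre
- mid_bowl_rim (a point): centre of the mouth of the middle bowl, at rim height
- small_bowl: smallest bowl, black, 54 mm across the rim, 45 mm tall; bystander; origin under its centre
- small_bowl_rim (a point): centre of the mouth of the smallest bowl, at rim height
- panel: dark green flat panel, 200 x 240 x 12 mm, held on four small wooden legs with its top face 72 mm above the table, fixed; at any yaw; three round through holes; origin on the table under its centre, z up
- large_hole (a point): centre of the panel's largest hole (96 mm across), at the top face: the point to point at
- medium_hole (a point): centre of the panel's medium hole (68 mm across), at the top face
- small_hole (a point): centre of the panel's smallest hole (44 mm across), at the top face
- big_tape: bystander: brown ring (tape roll) lying flat, 84 mm across, 25 mm tall; origin under its centre
- small_tape: bystander: pale ring (tape roll) lying flat, 68 mm across, 20 mm tall; origin under its centre
- wood_block: bystander: pale wooden block 45 x 45 x 60 mm, upright; origin under its centre
- screwdriver: bystander: screwdriver lying on the table along its own x, under 35 mm tall
- glue_jar: bystander: closed white jar, 60 mm across, 95 mm tall, the tallest thing within the work area; origin under its centre
- clamp: bystander: black bar clamp lying flat, 220 mm long along its own x, 18 mm thick
There are look-alikes about, which are no part of the job. What is shaped like the wide_bowl but blue is not meant.

How it is judged:
By the outcome, as a careful person would: the job done as asked, in the order asked, and still so for the second after the job is handed in, with the robot touching nothing.
It also fails if it takes over 59 s, if anything falls off the work surface, if the arm or the gripper's body presses on something with over 40 N, if the wrist force passes 120 N, or if a joint passes its speed limit or range.

ROBOT

A 6-joint arm with a two-finger parallel gripper is mounted at the origin on the work surface. World frame = base frame: x ahead of the robot, y to its left, z up, the work surface at z = 0. Lengths are in m, angles in degrees, forces in N, time in s.
With the tool pointing down it reaches from about 0.375 to 0.9 m from the base axis. Payload 3.1 kg.
Tool frame: the origin (TCP) lies between the finger pads, 19 mm behind the fingertips; this is the grasp point; z points along the fingers, y is the line along which they close (so a half turn about z gives the same grasp; the last joint's range is limited). The gripper opens to 87 mm and grips with 3 to 60 N. Pads are 19 mm wide; open, the fingers measure 117 mm over their backs; the gripper's body (75 mm by 190 mm) begins 51 mm behind the grasp point.
Start: joints at [-74.914, 30.224, 82.088, -0, 67.689, -10.227], TCP at [0.267, -0.565, 0.241] pointing down, gripper open.
Joint ranges: [-176.69, 176.69], [-43.24, 126.21], [12.49, 139.97], [-82, 262], [0, 151.66], [-163.58, 163.58]. Speed limits (degrees/s): [159.86, 159.86, 180, 180, 180, 180].

INTERFACE

Orientations are given as a 3x3 rotation matrix whose columns are the frame's x, y, z axes.
In Python, from rig import bot, viewer, workorder, models gives the robot as it stands.
- The arm moves only by the shell command python3 -m jog 'ROWS'. ROWS is JSON, a list of rows, each a list of 7 numbers: the opening, from 0 (shut) to 1 (fully open), then the shift along the tool's x, y, z in m, then the turn, a rotation vector about the tool's x, y, z in degrees. In form: [[claw, x, y, z, ax, ay, az], ...]. A call has 1 to 20 rows; each row is the pose to reach, as a shift and turn from the pose commanded when the call began, along the tool's axes at that moment; what a row does not reach only later rows make up. A row lasts 1/8 s, in which the tool goes at most 62.5 mm and 10.7 degrees, less where a joint would pass 70% of its speed; a pose out of reach is approached as far as the arm can. A call with a gripper value outside its range is refused whole. The fingers move at their own pace and stop on an object; the grip force is fixed at half the most. Time passes only in rows, so rows that repeat a pose let the fingers close. It gives the time, the measured TCP pose, the force, the opening and the grip force at its end, in the units of the state.
- bot.read_state(): the state, without advancing time (a new reading comes with each control period).
- viewer.capture(name): name is "scene" or "top"; returns (picture, depth): 400x640x3 uint8, blue, green, red; 400x640 float32, m along the optical axis (not along the pixel's ray), 0 where there is no reading.
- viewer.camera_info(name): a dict with "fx", "fy", "cx", "cy" (pixels), "dist_coeffs" ([k1, k2, p1, p2, k3] as OpenCV has them; the pictures are not rectified), "world_to_cam" (4x4, takes a point from world to camera coordinates). Camera axes: x right, y down, z forward; pixel columns grow to the right and rows downward; lengths in m; the calibration is good to about 2 mm. A picture is of the moment at which its call begins. camera_info takes no time and is no camera call.
- workorder.hand_in(): hands the job in; it is judged then, once.
Trained networks look in the newest picture that a camera, given by its name, has taken for a name from the list of things; names that differ only in an ending like _2 or _b are one class to them, and where a whole thing is asked for, a point or a joint stands for the part that bears it (a point fixed in the world has none). Each returns a list of dicts, best first, with "p" (0 to 1); they miss things now and then, are a little off and sometimes report something else, mostly with a low value. They report only what shows in the picture. A call takes as long as a camera call. They do not tell look-alikes from the thing itself.
- models.outline_of(camera, thing): "mask" (400x640 bool, what is visible of it).
- models.tip_of(camera, thing): "xyz" ([x, y, z] in m, in world coordinates, good to about 4 mm: a listed point, or the origin of a listed thing).
The state is a dict: "time_s": time; "joint_positions": joint angles; "qvel": joint speeds; "tau": joint torques, N m; "position": TCP position; "tcp_rot": TCP orientation; "force": force on the tool from outside, world axes, zero at the start; "moment": the same for the moment, N m; "opening": opening from 0.0 (shut) to 1.0 (fully open); "grasp_force": force on a finger pad.
Only numpy, scipy, OpenCV 4.12 (cv2) and the standard library are available. Lean on these libraries where they do the work, as an engineer would, in place of code of your own. Each camera call takes 0.05 s, during which the arm holds its last target. There are 200 camera calls.

## Working session

There is one attempt and no reset: what is moved stays moved. The work goes in short steps, Python scripts to look and compute and a shell command to move; the robot and the scene stay as the last step left them, time stands still between calls to the robot, and variables do not carry over. Pictures are saved under pics/ and viewed, at most 10 in all, crops included, and the job is handed in when it is done.

```bash
mkdir -p pics; ls; python3 - <<'E'
from rig import bot, viewer, workorder, models
import cv2, numpy as np
s=bot.read_state(); print({k:np.round(s[k],3).tolist() for k in ['time_s','position','tcp_rot','force','opening']})
for c in ['top','scene']:
    im,d=viewer.capture(c); cv2.imwrite(f'pics/{c}0.png',im); np.save(f'{c}_d.npy',d)
    for t in ['call_top','wide_bowl_rim','mid_bowl_rim','small_bowl_rim','large_hole','medium_hole','small_hole','panel','glue_jar']:
        print(c,t,[(np.round(r['xyz'],3).tolist(),round(r['p'],2)) for r in models.tip_of(c,t)][:4])
E
```

```text
pics
{'time_s': 0.0, 'position': [0.267, -0.564, 0.24], 'tcp_rot': [[0.904, 0.428, -0.001], [0.428, -0.904, 0.002], [0.0, -0.002, -1.0]], 'force': [0.107, -0.453, 0.675], 'opening': 0.999}
top call_top [([0.49, 0.414, 0.056], 0.5)]
top wide_bowl_rim [([0.444, -0.148, 0.056], 0.94), ([0.296, -0.172, 0.058], 0.77), ([0.488, 0.412, -0.002], 0.73), ([0.46, 0.177, 0.072], 0.18)]
top mid_bowl_rim [([0.476, -0.389, 0.055], 0.73), ([0.489, 0.412, -0.0], 0.3)]
top small_bowl_rim [([0.732, -0.34, 0.002], 0.68), ([0.606, -0.244, 0.044], 0.6)]
top large_hole [([0.548, 0.097, 0.072], 0.89), ([0.443, -0.152, 0.052], 0.72)]
top medium_hole [([0.532, 0.237, 0.068], 0.62)]
top small_hole [([0.459, 0.177, 0.073], 0.76)]
top panel [([0.546, 0.162, 0.003], 0.89)]
top glue_jar [([0.689, 0.346, 0.001], 0.96)]
scene call_top [([0.491, 0.414, 0.054], 0.47)]
scene wide_bowl_rim [([0.299, -0.17, 0.057], 0.74), ([0.447, -0.149, 0.055], 0.73)]
scene mid_bowl_rim [([0.474, -0.389, 0.046], 0.79), ([0.338, -0.27, 0.001], 0.59)]
scene small_bowl_rim [([0.606, -0.243, 0.043], 0.88)]
scene large_hole [([0.549, 0.095, 0.074], 0.9)]
scene medium_hole [([0.534, 0.24, 0.072], 0.62)]
scene small_hole [([0.458, 0.178, 0.07], 0.65), ([0.6, -0.424, -0.002], 0.58), ([0.544, 0.161, -0.003], 0.2)]
scene panel [([0.545, 0.158, -0.002], 0.85)]
scene glue_jar [([0.683, 0.342, -0.002], 0.75)]
```

View pics/top0.png

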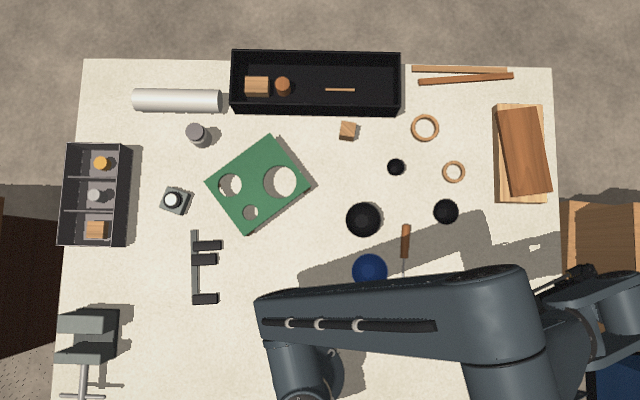

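View pics/scene0.png

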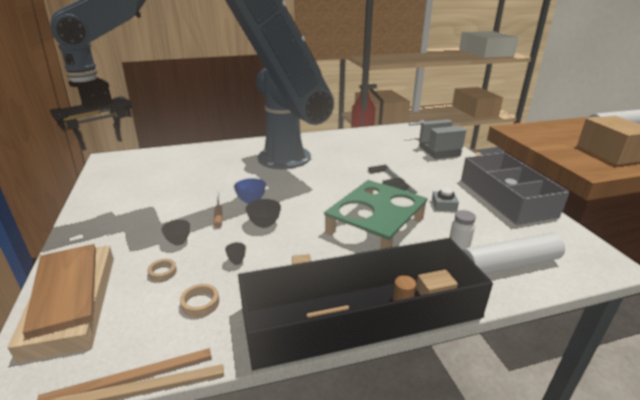

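The top view shows three black bowls: (364,219), (446,211) and (396,167). The widest is (364,219). The bowl at (369,268) is blue, so it isn't the one meant. The panel holes are at (281,182), the largest, (229,184) and (250,212). The white button is at (171,199). Next I'll make an enlarged crop and refine these positions.

```bash
cat > geo.py <<'E'
import cv2, numpy as np
from rig import viewer
def back(cam,px,z):
    i=viewer.camera_info(cam); K=np.array([[i['fx'],0,i['cx']],[0,i['fy'],i['cy']],[0,0,1]])
    n=cv2.undistortPoints(np.array(px,float).reshape(-1,1,2),K,np.array(i['dist_coeffs'])).reshape(-1,2)
    T=np.linalg.inv(np.array(i['world_to_cam'])); r=np.c_[n,np.ones(len(n))]@T[:3,:3].T; o=T[:3,3]
    return o+r*((z-o[2])/r[:,2])[:,None]
E
python3 - <<'E'
import cv2, numpy as np
from geo import back
im=cv2.imread('pics/top0.png')
hsv=cv2.cvtColor(im,cv2.COLOR_BGR2HSV)
def circ(mask,seed,z,n):
    k,l,st,c=cv2.connectedComponentsWithStats(mask.astype(np.uint8)); i=l[seed[1],seed[0]]
    cs,_=cv2.findContours((l==i).astype(np.uint8),cv2.RETR_EXTERNAL,cv2.CHAIN_APPROX_NONE)
    p=back('top',cs[0].reshape(-1,2),z)[:,:2].astype(np.float32)
    (c,r)=cv2.minEnclosingCircle(p); e=cv2.fitEllipse(p); print(n,st[i],np.round(c,4),'d',round(2*r,4),'ell',np.round(e[0],4),np.round(e[1],4))
g=(hsv[...,0]>50)&(hsv[...,0]<90)&(hsv[...,1]>80)
for s,n in [((281,182),'L'),((229,184),'M'),((250,212),'S')]: circ(~g&(np.hypot(*(np.mgrid[:400,:640]-np.array(s[::-1])[:,None,None]))<25),s,.072,n)
b=im.max(2)<60
for s,z,n in [((364,219),.055,'wide'),((446,211),.05,'mid'),((396,167),.045,'small')]: circ(b,s,z,n)
w=(im.min(2)>190)&(np.hypot(*(np.mgrid[:400,:640]-np.array([199,171])[:,None,None]))<9)
circ(w,(171,199),.055,'button')
d=np.load('top_d.npy'); print('d',d[197:203,168:175].round(3))
from rig import viewer; i=viewer.camera_info('top'); T=np.linalg.inv(np.array(i['world_to_cam'])); print(T.round(3))
cv2.imwrite('pics/crop.png',cv2.resize(im[130:300,140:480],None,fx=2.3,fy=2.3,interpolation=cv2.INTER_CUBIC))
E
```

```text
L [262 165  35  34 919] [0.5498 0.0972] d 0.1004 ell [0.5497 0.0968] [0.096  0.0972]
M [218 173  24  25 469] [0.537  0.2401] d 0.0717 ell [0.5371 0.2402] [0.0677 0.0691]
S [242 204  17  17 216] [0.4595 0.1783] d 0.0474 ell [0.4594 0.1778] [0.0446 0.0456]
wide [346 203  35  34 922] [ 0.4474 -0.1463] d 0.1 ell [ 0.4473 -0.1459] [0.096  0.0966]
mid [434 199  24  26 475] [ 0.4761 -0.3864] d 0.0732 ell [ 0.476  -0.3867] [0.0686 0.0696]
small [387 159  17  16 216] [ 0.606  -0.2412] d 0.0497 ell [ 0.6062 -0.2412] [0.0461 0.0477]
button [165 194  11  11  98] [0.4939 0.4155] d 0.0327 ell [0.4939 0.4158] [0.0301 0.0306]
d [[0.    1.259 1.258 1.253 1.253 1.26  1.26 ]
 [1.253 1.255 1.256 1.26  1.257 1.258 1.254]
 [1.257 1.252 1.256 1.257 1.258 1.257 1.255]
 [1.253 1.253 1.258 1.255 1.251 1.254 1.25 ]
 [1.254 1.255 1.258 1.25  1.257 1.26  1.253]
 [1.253 1.26  1.254 1.258 1.252 1.253 1.255]]
[[ 0.023 -0.991  0.132  0.355]
 [-1.    -0.022  0.009 -0.03 ]
 [-0.006 -0.132 -0.991  1.302]
 [ 0.     0.     0.     1.   ]]
```

View pics/crop.png

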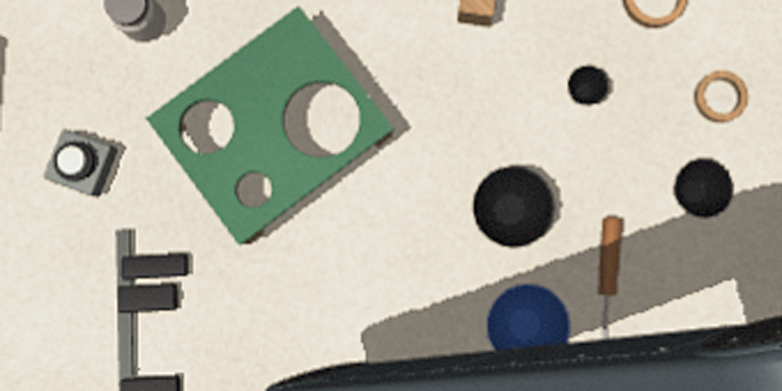

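The crop confirms all three targets. The widest black bowl is at crop (513,205), with the same-shaped blue one below it at (528,325). The largest hole is at (322,118) and the only button at (73,160). I'll move high above the button with the fingers shut.

```bash
python3 -m jog '[[0,0.343,-0.297,0,0,0,0],[0,0.343,-0.297,0,0,0,0],[0,0.343,-0.297,0,0,0,0],[0,0.343,-0.297,0,0,0,0],[0,0.343,-0.297,0,0,0,0],[0,0.343,-0.297,0,0,0,0],[0,0.343,-0.297,0,0,0,0],[0,0.343,-0.297,0,0,0,0],[0,0.623,-0.789,0,0,0,0],[0,0.623,-0.789,0,0,0,0],[0,0.623,-0.789,0,0,0,0],[0,0.623,-0.789,0,0,0,0],[0,0.623,-0.789,0,0,0,0],[0,0.623,-0.789,0,0,0,0],[0,0.623,-0.789,0,0,0,0],[0,0.623,-0.789,0,0,0,0],[0,0.623,-0.789,0,0,0,0],[0,0.623,-0.789,0,0,0,0],[0,0.623,-0.789,0,0,0,0],[0,0.623,-0.789,0,0,0,0]]'
```

```text
time_s: 3.5
position: [0.4933, 0.4127, 0.2411]
tcp_rot: [[0.905, 0.426, -0.001], [0.426, -0.905, -0.001], [-0.001, 0.001, -1.0]]
force: [-0.4, -0.7, 0.0]
opening: 0.0
grasp_force: 0.0
```

```bash
python3 -m jog '[[0,0,-0.002,0.05,0,0,0],[0,0,-0.002,0.1,0,0,0],[0,0,-0.002,0.13,0,0,0],[0,0,-0.002,0.15,0,0,0],[0,0,-0.002,0.155,0,0,0],[0,0,-0.002,0.155,0,0,0],[0,0,-0.002,0.155,0,0,0]]'
python3 - <<'E'
from rig import viewer, models
import cv2, numpy as np
for c in ['top','scene']:
    im,d=viewer.capture(c)
    for t in ['call_top','call_box']: print(c,t,[(np.round(r['xyz'],3).tolist(),round(r['p'],2)) for r in models.tip_of(c,t)][:2])
    if c=='scene': cv2.imwrite('pics/btn.png',cv2.resize(im[120:270,360:560],None,fx=4,fy=4,interpolation=cv2.INTER_CUBIC))
E
```

```text
time_s: 4.38
position: [0.4932, 0.417, 0.0878]
tcp_rot: [[0.904, 0.428, 0.003], [0.428, -0.904, 0.001], [0.003, -0.0, -1.0]]
force: [-0.2, -0.1, 0.4]
opening: 0.005
grasp_force: 0.0
top call_top [([0.491, 0.414, 0.055], 0.37)]
top call_box [([0.549, 0.098, 0.071], 0.68), ([0.536, 0.236, 0.069], 0.66)]
scene call_top [([0.492, 0.413, 0.054], 0.55)]
scene call_box [([0.494, 0.414, -0.002], 0.79)]
```

View pics/btn.png

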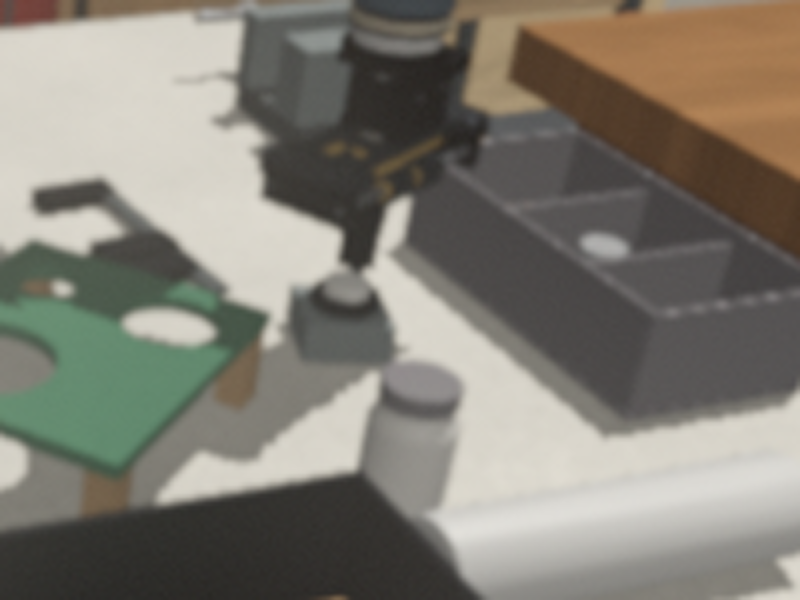

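The fingertips, at crop (358,265), sit just above the cap at (347,288), and nothing else is near. I'll press in small steps and watch the force.

```bash
python3 -m jog '[[0,-0.002,0.002,0.005,0,0,0],[0,-0.002,0.002,0.01,0,0,0],[0,-0.002,0.002,0.012,0,0,0],[0,-0.002,0.002,0.014,0,0,0],[0,-0.002,0.002,0.014,0,0,0]]'; python3 -m jog '[[0,0,0,0.001,0,0,0],[0,0,0,0.002,0,0,0],[0,0,0,0.002,0,0,0]]'
```

```text
time_s: 5.3
position: [0.491, 0.4135, 0.0723]
tcp_rot: [[0.904, 0.428, -0.001], [0.428, -0.904, -0.001], [-0.001, 0.0, -1.0]]
force: [-1.2, -2.6, 3.9]
opening: 0.004
grasp_force: 1.8
time_s: 5.68
position: [0.491, 0.4135, 0.0703]
tcp_rot: [[0.904, 0.428, -0.001], [0.428, -0.904, -0.001], [-0.001, 0.0, -1.0]]
force: [-1.9, -2.5, 5.1]
opening: 0.007
grasp_force: 2.4
```

```bash
python3 -m jog '[[0,0,0,0.001,0,0,0],[0,0,0,0.001,0,0,0]]'; python3 -m jog '[[0,0,0,0.001,0,0,0],[0,0,0,0.001,0,0,0]]'
```

```text
time_s: 5.92
position: [0.491, 0.4135, 0.0701]
tcp_rot: [[0.904, 0.428, -0.001], [0.428, -0.904, -0.001], [-0.001, 0.0, -1.0]]
force: [-4.0, -3.1, 9.2]
opening: 0.009
grasp_force: 4.5
time_s: 6.18
position: [0.491, 0.4136, 0.07]
tcp_rot: [[0.904, 0.428, -0.0], [0.428, -0.904, -0.001], [-0.001, 0.0, -1.0]]
force: [-4.5, -4.0, 13.5]
opening: 0.006
grasp_force: 6.8
```

```bash
python3 -m jog '[[0,0,0,0.001,0,0,0],[0,0,0,0.001,0,0,0],[0,0,0,0.001,0,0,0]]'
```

```text
time_s: 6.55
position: [0.491, 0.4136, 0.0699]
tcp_rot: [[0.904, 0.428, -0.0], [0.428, -0.904, -0.0], [-0.0, 0.0, -1.0]]
force: [-6.3, -4.5, 18.6]
opening: 0.005
grasp_force: 9.1
```

The travel has hit a hard stop and the force is well past the 5 N spring, so the button is fully in. I'll lift and move over the wide bowl.

```bash
python3 -m jog '[[0,0,0,-0.02,0,0,0],[0,0,0,-0.06,0,0,0],[0,0,0,-0.12,0,0,0],[0,0,0,-0.18,0,0,0],[0,-0.28,0.488,-0.18,0,0,0],[0,-0.28,0.488,-0.18,0,0,0],[0,-0.28,0.488,-0.18,0,0,0],[0,-0.28,0.488,-0.18,0,0,0],[0,-0.28,0.488,-0.18,0,0,0],[0,-0.28,0.488,-0.18,0,0,0],[0,-0.28,0.488,-0.18,0,0,0],[0,-0.28,0.488,-0.18,0,0,0],[0,-0.28,0.488,-0.18,0,0,0],[0,-0.28,0.488,-0.18,0,0,0],[0,-0.28,0.488,-0.18,0,0,0],[0,-0.28,0.488,-0.18,0,0,0]]'
python3 - <<'E'
from rig import viewer, models
import numpy as np
for c in ['top','scene']:
    viewer.capture(c)
    for t in ['wide_bowl_rim','large_hole','call_top']: print(c,t,[(np.round(r['xyz'],3).tolist(),round(r['p'],2)) for r in models.tip_of(c,t)][:3])
E
```

```text
time_s: 8.55
position: [0.4469, -0.1454, 0.2472]
tcp_rot: [[0.903, 0.429, -0.0], [0.429, -0.903, 0.001], [0.0, -0.001, -1.0]]
force: [0.3, -0.9, 0.4]
opening: 0.003
grasp_force: 0.0
top wide_bowl_rim [([0.443, -0.151, 0.053], 0.46)]
top large_hole [([0.55, 0.097, 0.071], 0.89), ([0.443, -0.149, 0.055], 0.68)]
top call_top [([0.492, 0.416, 0.057], 0.59), ([0.537, 0.239, 0.071], 0.19)]
scene wide_bowl_rim [([0.444, -0.152, 0.058], 0.94), ([0.298, -0.167, 0.056], 0.8)]
scene large_hole [([0.547, 0.098, 0.071], 0.84), ([0.448, -0.15, 0.001], 0.64), ([0.601, -0.424, -0.002], 0.37)]
scene call_top [([0.492, 0.414, 0.053], 0.57)]
```

```bash
python3 -m jog '[[0,-0.002,0.002,0.05,0,0,0],[0,-0.002,0.002,0.1,0,0,0],[0,-0.002,0.002,0.13,0,0,0],[0,-0.002,0.002,0.14,0,0,0],[0,-0.002,0.002,0.143,0,0,0],[0,-0.002,0.002,0.143,0,0,0],[0,-0.002,0.002,0.143,0,0,0]]'
python3 - <<'E'
from rig import viewer
import cv2
im,d=viewer.capture('scene'); cv2.imwrite('pics/bowl.png',cv2.resize(im[100:250,160:360],None,fx=4,fy=4,interpolation=cv2.INTER_CUBIC))
E
```

```text
time_s: 9.82
position: [0.4466, -0.1501, 0.1053]
tcp_rot: [[0.904, 0.428, 0.002], [0.428, -0.904, -0.001], [0.001, 0.002, -1.0]]
force: [0.3, -0.0, -0.2]
opening: 0.002
grasp_force: 0.0
```

View pics/bowl.png

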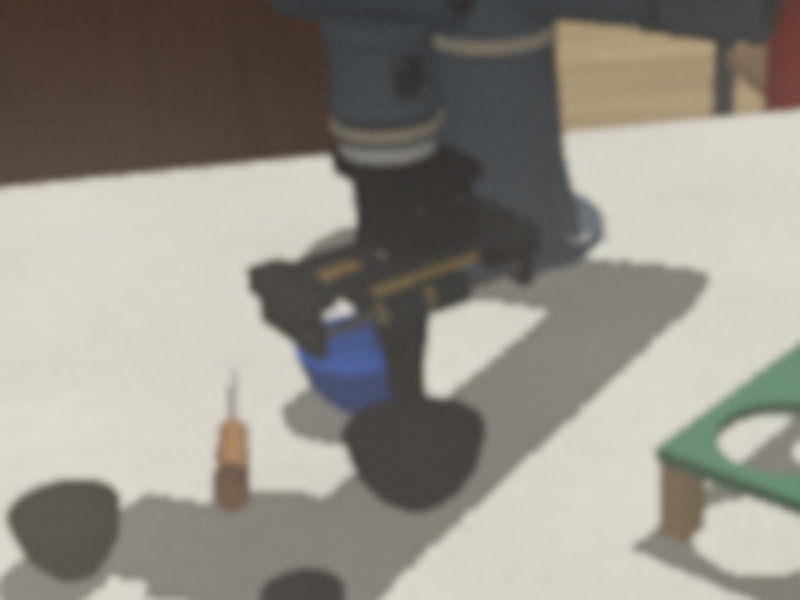

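The fingers, at crop (408,390), are in front of the bowl's mouth (412,420), which was not disturbed. The force is about zero and the tips are about 31 mm above the rim. I'll hold here, then lift and move to the hole.

```bash
python3 -m jog '[[0,0,0,0,0,0,0],[0,0,0,0,0,0,0],[0,0,0,0,0,0,0],[0,0,0,0,0,0,0],[0,0,0,0,0,0,0],[0,0,0,0,0,0,0],[0,0,0,0,0,0,0],[0,0,0,0,0,0,0],[0,0,0,0,0,0,0],[0,0,0,0,0,0,0],[0,0,0,0,0,0,0],[0,0,0,0,0,0,0],[0,0,0,0,0,0,0],[0,0,0,0,0,0,0],[0,0,0,0,0,0,0],[0,0,0,0,0,0,0],[0,0,0,0,0,0,0],[0,0,0,0,0,0,0],[0,0,0,0,0,0,0],[0,0,0,0,0,0,0]]'
```

```text
time_s: 12.38
position: [0.4459, -0.1497, 0.1042]
tcp_rot: [[0.904, 0.428, 0.0], [0.428, -0.904, -0.0], [0.0, 0.0, -1.0]]
force: [0.6, 0.8, -0.8]
opening: 0.003
grasp_force: 0.0
```

```bash
python3 -m jog '[[0,0,0,-0.05,0,0,0],[0,0,0,-0.11,0,0,0],[0,0.199,-0.179,-0.11,0,0,0],[0,0.199,-0.179,-0.11,0,0,0],[0,0.199,-0.179,-0.11,0,0,0],[0,0.199,-0.179,-0.11,0,0,0],[0,0.199,-0.179,-0.11,0,0,0],[0,0.199,-0.179,-0.11,0,0,0],[0,0.199,-0.179,-0.11,0,0,0],[0,0.199,-0.179,-0.07,0,0,0],[0,0.199,-0.179,-0.035,0,0,0],[0,0.199,-0.179,-0.02,0,0,0],[0,0.199,-0.179,-0.017,0,0,0],[0,0.199,-0.179,-0.017,0,0,0],[0,0.199,-0.179,-0.017,0,0,0]]'
python3 - <<'E'
from rig import viewer
import cv2
im,d=viewer.capture('scene'); cv2.imwrite('pics/hole.png',cv2.resize(im[100:250,280:480],None,fx=4,fy=4,interpolation=cv2.INTER_CUBIC))
E
```

```text
time_s: 14.25
position: [0.5501, 0.0971, 0.1225]
tcp_rot: [[0.904, 0.427, 0.003], [0.427, -0.904, -0.0], [0.002, 0.001, -1.0]]
force: [0.6, 0.3, -1.3]
opening: 0.006
grasp_force: 0.0
```

View pics/hole.png

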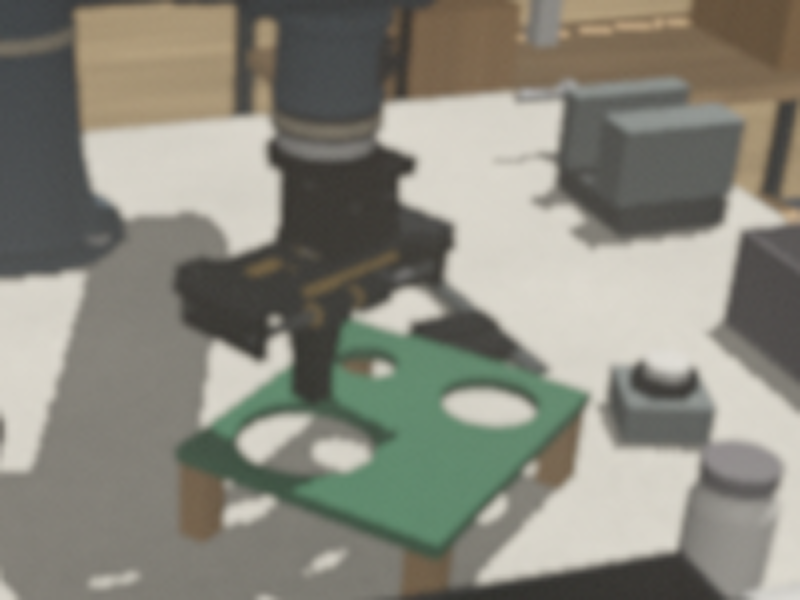

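The fingertips, at crop (312,400), hover above the large hole, whose middle is at (305,443), and are clear of the panel. I'll hold for 2.5 s and then hand in.

```bash
python3 -m jog '[[0,0,0,0,0,0,0],[0,0,0,0,0,0,0],[0,0,0,0,0,0,0],[0,0,0,0,0,0,0],[0,0,0,0,0,0,0],[0,0,0,0,0,0,0],[0,0,0,0,0,0,0],[0,0,0,0,0,0,0],[0,0,0,0,0,0,0],[0,0,0,0,0,0,0],[0,0,0,0,0,0,0],[0,0,0,0,0,0,0],[0,0,0,0,0,0,0],[0,0,0,0,0,0,0],[0,0,0,0,0,0,0],[0,0,0,0,0,0,0],[0,0,0,0,0,0,0],[0,0,0,0,0,0,0],[0,0,0,0,0,0,0],[0,0,0,0,0,0,0]]' && python3 -c "
from rig import workorder; print(workorder.hand_in())"
```

```text
time_s: 16.8
position: [0.5492, 0.0972, 0.1213]
tcp_rot: [[0.904, 0.428, -0.0], [0.428, -0.904, 0.0], [-0.0, -0.0, -1.0]]
force: [0.3, -0.4, 1.0]
opening: 0.005
grasp_force: 0.0
the job is handed in; nothing more can be done
None
```

The job is handed in at about 17 s: I pressed the call button to its stop, pointed at the widest black bowl for 2.5 s, then at the largest hole for 2.5 s, where the arm still points; no result came back.

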